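Make up the table tray and the cook's tray

ROBOT

A 7-joint arm with a two-finger parallel gripper is mounted at the origin on a cart in front of the work surface, level with it; the furniture and walls round the work are solid. World frame = base frame: x ahead of the robot, y to its left, z up, the work surface at z = 0. Lengths are in m, angles in degrees, forces in N, time in s.
With the tool pointing down it reaches from about 0.425 to 0.875 m from the base axis. Payload 4.7 kg.
Tool frame: the origin (TCP) lies on the mounting face of the last link; the fingertips stand 182 mm ahead of it and the grasp point (between the pads) lies 164 mm ahead of it; z points along the fingers, x is the direction in which the jaws open and shut, and the axes are right-handed (so a half turn about z gives the same grasp; the last joint's range is limited). The gripper opens to 87 mm and grips with 3 to 60 N. Pads are 19 mm wide; open, the fingers measure 117 mm over their backs; the gripper's body (75 mm by 190 mm) begins 51 mm behind the grasp point.
Start: joints at [-68.291, 18.392, -4.016, 83.108, 1.295, 78.541, -3.26], TCP at [0.232, 0.607, 0.405] pointing down, gripper open.
Joint ranges: [-163.93, 163.93], [-17.29, 119.83], [-79.2, 71.16], [3.27, 140.29], [-89.18, 269.18], [5.43, 117.66], [-154.24, 154.24]. Speed limits (degrees/s): [147.25, 147.25, 180, 180, 180, 180, 180].

INTERFACE

Orientations are given as [roll, pitch, yaw] about the fixed x, y, z axes, in that order (R = Rz(yaw) Ry(pitch) Rx(roll)).
In Python, from cell import status, cams, env, outline_of, landmark_of gives the robot as it stands. The module is installed in compiled form; this text tells all that it offers.
- The arm moves only by the tool jog_arm, never from a script. Its argument "rows" is a list of rows, each a list of 7 numbers: the closure, from 0 (fully open) to 1 (shut), then the shift along the tool's x, y, z in m, then the turn, a rotation vector about the tool's x, y, z in degrees. A call has 1 to 12 rows; each row shifts and turns the commanded pose from where the row before left it, along the tool's axes as they then stand; what a row does not reach is not made up. A row lasts 1/12 s, in which the tool goes at most 41.7 mm and 7.16 degrees, less where a joint would pass 70% of its speed; a pose out of reach is approached as far as the arm can. A call with a gripper value outside its range is refused whole. The fingers move at their own pace and stop on an object; "grip_force" is the grip in N (left out, the last holds). Time passes only in rows, so rows that do not move let the fingers close. It gives the time, the measured TCP pose, the force and the opening at its end, in the units of the state.
- status.get_obs(): the state, without advancing time (a new reading comes with each control period).
- cams.read_camera(name): name is "scene" or "top"; returns (picture, depth): 420x560x3 uint8, red, green, blue; 420x560 float32, m along the optical axis (not along the pixel's ray), 0 where there is no reading.
- cams.camera_params(name): a dict with "vfov" (degrees; the focal length in pixels is half the picture's height over the tangent of half this angle, whatever the lens; pixels are square), "cx", "cy" (the principal point, pixels), "k1" (the pictures are not rectified: a ray, as slopes to the right and down, at radius r is drawn at 1 + k1 r^2 times it, then the intrinsics apply), "eye" and "attitude" of the camera in the world. Camera axes: x right, y up, looking along -z (the intrinsics and any distortion apply to the point x, -y, -z); pixel columns grow to the right and rows downward; lengths in m; the calibration is good to about 2 mm. A picture is of the moment at which its call begins. camera_params takes no time and is no camera call.
- env.sign_off(): hands the job in, once; it reports no verdict.
Trained networks look in the newest picture that a camera, given by its name, has taken for a name from the list of things; names that differ only in an ending like _2 or _b are one class to them, and where a whole thing is asked for, a point or a joint stands for the part that bears it (a point fixed in the world has none). Each returns a list of dicts, best first, with "conf" (0 to 1); they miss things now and then, are a little off and sometimes report something else, mostly with a low value. They report only what shows in the picture. A call takes as long as a camera call. They do not tell look-alikes from the thing itself.
- outline_of(camera, name): "pixels" (420x560 bool, what is visible of it) and "box" ([left, top, right, bottom] in pixels, round what is visible of it).
- landmark_of(camera, name): "position" ([row, column] in pixels: a listed point, or the origin of a listed thing).
The state is a dict: "time_s": time; "qpos": joint angles; "joint_velocities": joint speeds; "effort": joint torques, N m; "tool_pos": TCP position; "tool_rot": TCP orientation; "force": force on the tool from outside, world axes, zero at the start; "wrist_torque": the same for the moment, N m; "grip_width": finger opening in m.
Only numpy, scipy, OpenCV 4.12 (cv2) and the standard library are available. Lean on these libraries where they do the work, as an engineer would, in place of code of your own. Each camera call takes 0.05 s, during which the arm holds its last target. There are 200 camera calls.

TASK

Make up two trays from the things standing on the worktop between the trays and the hob (not those at the back by the vase): on the long three-bay tray the pepper mill in the middle bay, the salt shaker in one end bay and one of the two spice jars in the other; on the short two-bay tray the food tin in one bay and the other spice jar in the other. Everything is to stand upright on the floor of its bay. Knock nothing over, and leave the cup and the drinking glass where they are.

Things in the scene. Friction and masses are not known exactly. Their poses are not given: they have to be found in the camera images.
- salt_mid (a point): Salt shaker: small clear glass body with a pale grey pierced dome top, 44 mm across up to 74 mm high (34 mm across the dome), 90 mm tall, 100 g. This point is on its axis half-way up, 45 mm above its underside; z points up its axis.
- mill_mid (a point): Pepper mill: the tallest of the stock, turned dark wood with a round head and a small knob on top. 170 mm tall, 180 g; body 58 mm across at the foot; the head, from 123 to 159 mm above its underside, is 49 mm across and is the best place to grip it; the knob above is 12 mm across. This point is on its axis half-way up, 85 mm above its underside; z points up its axis.
- jar_one_mid (a point): Spice jar, round, upright, with a wide cap (red) and a paper label: one of two alike, either may serve for either tray. 45 mm across (the cap too), 106 mm tall, 110 g. This point is on its axis half-way up, 53 mm above its underside; z points up its axis.
- jar_two_mid (a point): Spice jar, round, upright, with a wide cap (red) and a paper label: the other of the two alike. 45 mm across (the cap too), 106 mm tall, 110 g. This point is on its axis half-way up, 53 mm above its underside; z points up its axis.
- tin_mid (a point): Small unopened food tin with a paper label, 57 mm across, 72 mm tall, 180 g. This point is on its axis half-way up, 36 mm above its underside; z points up its axis.
- long_tray: The long tray: low light-wood tray, fixed to the worktop, 252 x 88 mm (and a flat 12 mm lug at each end), with three square bays in a row, each 78 x 78 mm inside and open above. Origin: middle of its underside; x runs along the row, y across it, z up. Bay centres at x = -82, 0 and +82 mm, y = 0. Bay floor 5 mm above the origin, outer rim 14 mm, ribs between bays 9 mm. Behind both trays a wall shelf hangs 0.54 m above the worktop (over x > 0.70, y < 0.08 m).
- short_tray: The short tray: the same make, fixed, 170 x 88 mm (and a lug at each end), with two square bays, each 78 x 78 mm inside. Origin: middle of its underside; x runs along the row, y across it, z up. Bay centres at x = -41 and +41 mm, y = 0. Bay floor 5 mm above the origin, outer rim 14 mm, rib 9 mm.
- cup_mid (a point): Bystander among the stock: white handled coffee cup, 62 x 90 mm with its handle, 55 mm tall, standing on the hob, whose glass is 6 mm above the worktop. A cooker hood hangs 0.63 m above the hob (over x > 0.52, y > 0.24 m). This point is half-way up, 27 mm above its underside. Stays where it is.
- glass_mid (a point): Bystander among the stock: clear drinking glass, 81 mm across, 93 mm tall. This point is on its axis half-way up, 46 mm above its underside. Stays where it is.
Mind the look-alikes: they are no part of the job. Leave any purple look-alike of the part that bears salt_mid alone.

How it is judged:
By the outcome, as a careful person would: the job done as asked, in the order asked, and still so for the second after the job is handed in, with the robot touching nothing.
It also fails if it takes over 125 s, if anything falls off the work surface, if the arm or the gripper's body presses on something with over 40 N, if the wrist force passes 120 N, or if a joint passes its speed limit or range.

## Working session

There is one attempt and no reset: what is moved stays moved. The work goes in short steps, Python scripts to look and compute and a tool call to move; the robot and the scene stay as the last step left them, time stands still between calls to the robot, and variables do not carry over. Pictures are saved under pics/ and viewed, about 12 in all and at most 16, crops included, and the job is handed in when it is done.

Besides the shell and the picture viewer there is one more tool, called after "Request:" as name(argument=value, ...), one argument or row to a line, values as JSON. jog_arm: Moves the arm, as the interface text tells. Its arguments: {"type":"object","properties":{"rows":{"type":"array"},"grip_force":{"type":"number"}},"required":["rows"]}

```bash
mkdir -p pics; cat > h.py <<'E'
import numpy as np, cv2
from cell import status, cams, env, outline_of, landmark_of
from scipy.spatial.transform import Rotation as R
def att(p):
    a=np.array(p["attitude"],float)
    return a if a.shape==(3,3) else R.from_euler('xyz',a,degrees=True).as_matrix()
def ray(cam,row,col):
    p=cams.camera_params(cam); f=210/np.tan(np.radians(p["vfov"]/2))
    K=np.array([[f,0,p["cx"]],[0,f,p["cy"]],[0,0,1.]])
    u=cv2.undistortPoints(np.array([[[col,row]]],float),K,np.array([p["k1"],0,0,0.]))[0,0]
    return np.array(p["eye"]), att(p)@np.array([u[0],-u[1],-1.])
def at_z(cam,row,col,z):
    e,d=ray(cam,row,col); return e+d*(z-e[2])/d[2]
def tri(r1,r2):
    A=np.zeros((3,3));b=np.zeros(3)
    for e,d in (r1,r2):
        d=d/np.linalg.norm(d);M=np.eye(3)-np.outer(d,d);A+=M;b+=M@e
    x=np.linalg.solve(A,b)
    gap=max(np.linalg.norm(np.cross(x-e,d/np.linalg.norm(d))) for e,d in(r1,r2))
    return x,gap
E
python3 - <<'E'
from h import *
for c in("scene","top"):
    im,d=cams.read_camera(c); cv2.imwrite(f"pics/{c}0.png",cv2.resize(im[...,::-1],(784,588),interpolation=cv2.INTER_CUBIC))
    np.savez(f"{c}0.npz",im=im,d=d); print(c,cams.camera_params(c))
names="salt_mid mill_mid jar_one_mid tin_mid long_tray short_tray cup_mid glass_mid".split()
H=dict(salt_mid=.045,mill_mid=.085,jar_one_mid=.053,tin_mid=.036,long_tray=0,short_tray=0,cup_mid=.033,glass_mid=.046)
for n in names:
    for c in("scene","top"):
        for l in landmark_of(c,n):
            print(n,c,round(l["conf"],2),np.round(l["position"],1),np.round(at_z(c,*l["position"],H[n]),3)[:2])
print(status.get_obs())
E
```

```text
scene {'vfov': 45.19219091231055, 'cx': 283.20465079191825, 'cy': 214.60071204946186, 'k1': -0.041066215281289065, 'eye': array([-0.03558731, -1.01522834,  0.6840664 ]), 'attitude': array([ 64.49678642,   0.69091038, -28.90758523])}
top {'vfov': 44.95246381811467, 'cx': 277.8265608356503, 'cy': 206.2037475880428, 'k1': -0.02544482082765574, 'eye': array([0.40957575, 0.06649806, 1.2543873 ]), 'attitude': array([  7.46347325,   1.35846363, -91.18761556])}
salt_mid scene 0.66 [204.1 306.7] [0.704 0.19 ]
salt_mid scene 0.6 [219.  204.1] [0.393 0.251]
salt_mid top 0.82 [155.1 236.4] [0.697 0.19 ]
salt_mid top 0.62 [276.8 213. ] [0.404 0.249]
mill_mid scene 0.76 [226.  237.2] [0.427 0.088]
mill_mid top 0.71 [272.2 285.9] [0.411 0.076]
jar_one_mid scene 0.84 [226.8 281.5] [0.555 0.08 ]
jar_one_mid top 0.61 [212.6 290. ] [0.552 0.063]
tin_mid scene 0.83 [226.1 246.6] [0.487 0.164]
tin_mid top 0.8 [240.8 248.2] [0.488 0.165]
tin_mid top 0.64 [270.  284.8] [0.416 0.079]
long_tray scene 0.72 [308.9 330.3] [ 0.503 -0.243]
long_tray top 0.86 [228.9 414.1] [ 0.51  -0.242]
short_tray scene 0.84 [27
[... 403 characters left out ...]
0.064]
{'time_s': 0.9, 'qpos': array([-68.28937492,  18.38897924,  -4.0185136 ,  83.10932968,
         1.29561473,  78.5422348 ,  -3.26050642]), 'joint_velocities': array([-0.03594556, -0.0951914 ,  0.08731733, -0.00841469, -0.00650276,
        0.11482596, -0.05594562]), 'effort': array([-3.01384507e-04, -4.91072488e+01, -4.02909005e-01, -3.12777650e+01,
       -6.35753246e-02,  3.33034387e-02,  1.72322206e-05]), 'tool_pos': array([0.23190213, 0.60720694, 0.40480465]), 'tool_rot': array([ 1.79997219e+02, -4.63879429e-03,  6.91001164e+01]), 'force': array([ 0.68209755, -0.79188875,  0.5168877 ]), 'wrist_torque': array([-0.0267216 ,  0.01145017, -0.00699744]), 'grip_width': 0.0869680902312144}
```

View pics/scene0.png

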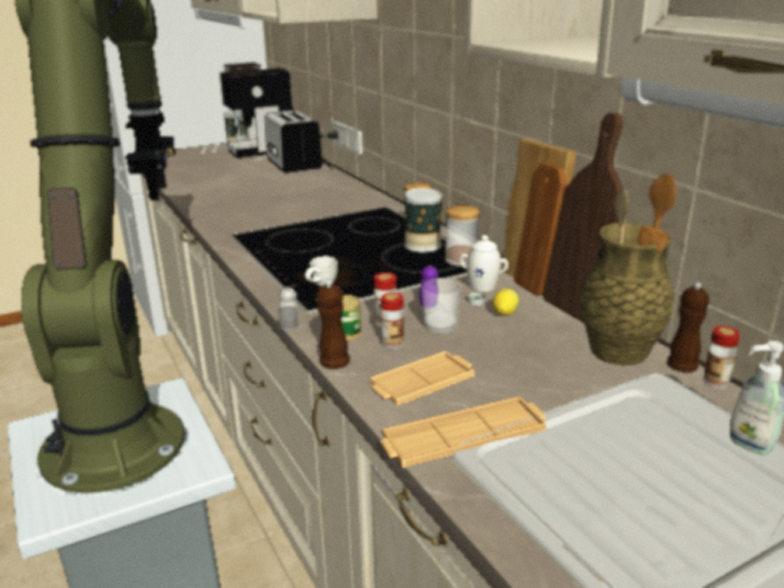

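View pics/top0.png

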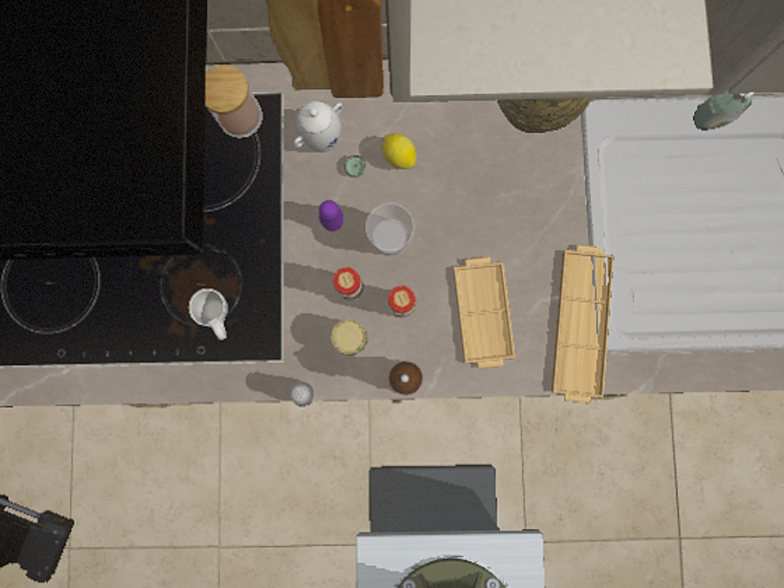

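The scene view shows these, in pixels of the enlarged pictures:

- **Salt candidates:** clear, grey-domed shaker (288,307), which is mine. The purple one (430,285) is the look-alike to leave.
- **Mill candidates:** front one (333,325), which is mine. The one by the vase (690,328) stays.
- **Jar candidates:** (391,318) and (385,288), which are mine. The one by the vase (721,355) stays.
- **Tin:** (350,317) is mine. The canisters on the hob are not.
- **Left in place:** cup (322,270) and glass (440,305).

The top view has the same items: salt (302,394), mill (405,378), tin (349,337), jars (347,282) and (402,300), trays (484,312) and (582,323).

```bash
cat > m.py <<'E'
from h import *
def cloud(c,d,mask):
    p=cams.camera_params(c); f=210/np.tan(np.radians(p["vfov"]/2))
    K=np.array([[f,0,p["cx"]],[0,f,p["cy"]],[0,0,1.]])
    r,q=np.nonzero(mask&(d>0)); u=cv2.undistortPoints(np.stack([q,r],1).astype(float)[:,None],K,np.array([p["k1"],0,0,0.]))[:,0]
    z=d[r,q]; return np.array(p["eye"])+(np.c_[u[:,0]*z,-u[:,1]*z,-z])@att(p).T
E
python3 - <<'E'
from m import *
ims={}
for c in("scene","top"): ims[c]=cams.read_camera(c)
for n in "salt_mid mill_mid jar_one_mid tin_mid long_tray short_tray glass_mid cup_mid".split():
    for c in("top","scene"):
        for o in outline_of(c,n):
            if o["conf"]<.3: continue
            m=o["pixels"]; P=cloud(c,ims[c][1],m)
            if len(P)<8: print(n,c,"few");continue
            zt=np.percentile(P[:,2],96)
            T=P[P[:,2]>zt-.012]
            cc,rr=cv2.minEnclosingCircle(T[:,:2].astype(np.float32)) 
            print(n,c,round(o["conf"],2),np.round(o["box"]),len(P),"ztop",round(zt,3),"topmed",np.round(np.median(T,0),3),"circ",np.round(cc,3),round(rr,3),"med",np.round(np.median(P,0),3))
            if "tray" in n and c=="top":
                ct=max(cv2.findContours(m.astype(np.uint8),0,2)[0],key=cv2.contourArea)[:,0]
                W=np.array([at_z(c,b,a,.012)[:2] for a,b in ct],np.float32)
                print("   rect",cv2.minAreaRect(W))
for name in("jar_one_mid","mill_mid","tin_mid","salt_mid"):
    ls=[landmark_of(c,name) for c in("scene","top")]
    for a in ls[0]:
        for b in ls[1]:
            x,g=tri(ray("scene",*a["position"]),ray("top",*b["position"]))
            if g<.012: print(name,np.round(x,3),round(g,4))
crop=cv2.resize(ims["scene"][0][180:270,190:340,::-1],(750,450),interpolation=cv2.INTER_CUBIC)
cv2.imwrite("pics/c1.png",crop)
E
```

```text
salt_mid top 0.51 [205. 274. 224. 294.] 247 ztop 0.09 topmed [0.394 0.243 0.085] circ [0.394 0.244] 0.017 med [0.392 0.239 0.081]
salt_mid top 0.51 [227. 145. 246. 164.] 291 ztop 0.089 topmed [0.7   0.192 0.085] circ [0.701 0.192] 0.017 med [0.693 0.19  0.074]
salt_mid scene 0.82 [199. 205. 212. 238.] 414 ztop 0.087 topmed [0.393 0.234 0.083] circ [0.395 0.238] 0.017 med [0.39  0.231 0.043]
salt_mid scene 0.53 [303. 191. 315. 199.] 92 ztop 0.089 topmed [0.698 0.183 0.084] circ [0.7   0.189] 0.018 med [0.697 0.182 0.08 ]
mill_mid top 0.63 [271. 260. 300. 280.] 468 ztop 0.165 topmed [0.415 0.07  0.157] circ [0.414 0.07 ] 0.018 med [0.415 0.069 0.15 ]
mill_mid top 0.46 [234. 228. 263. 256.] 497 ztop 0.073 topmed [0.487 0.163 0.068] circ [0.487 0.162] 0.028 med [0.486 0.16  0.068]
mill_mid scene 0.84 [223. 197. 251. 263.] 1132 ztop 0.157 topmed [0.412 0.06  0.154] circ [0.414 0.065] 0.021 med [0.409 0.052 0.074]
jar_one_mid top 0.56 [280. 204. 297. 230.] 335 ztop 0.109 topmed [0.542 0.072 0.105] circ [0.543 0.072] 0.022 med [0.538 0.072 0.104]
jar_one_mid scene 0.84 [274. 209. 289. 252.]
[... 1040 characters left out ...]
211. 260. 246.] 345 ztop 0.072 topmed [0.495 0.149 0.069] circ [0.487 0.16 ] 0.032 med [0.491 0.137 0.049]
short_tray scene 0.6 [266. 251. 337. 292.] 1602 ztop 0.014 topmed [ 0.526 -0.073  0.006] circ [ 0.528 -0.076] 0.099 med [ 0.524 -0.074  0.006]
glass_mid top 0.94 [260. 141. 295. 184.] 1034 ztop 0.091 topmed [0.685 0.088 0.089] circ [0.668 0.089] 0.041 med [0.679 0.09  0.02 ]
cup_mid top 0.96 [140. 206. 161. 243.] 562 ztop 0.06 topmed [0.519 0.388 0.056] circ [0.529 0.397] 0.043 med [0.541 0.407 0.03 ]
jar_one_mid [ 0.502 -0.056  0.131] 0.0104
jar_one_mid [0.552 0.064 0.064] 0.0032
mill_mid [0.418 0.075 0.084] 0.0028
salt_mid [0.704 0.19  0.043] 0.0051
salt_mid [0.396 0.251 0.047] 0.0004
```

View pics/c1.png

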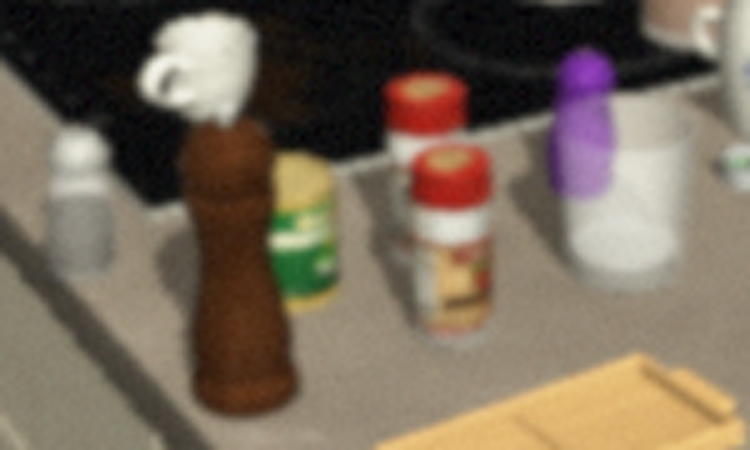

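The crop confirms the clear, grey-domed salt shaker, the front mill, the green tin and the two red-capped jars. The purple shaker stands behind the glass. Now to approach above the mill.

Request:
jog_arm(
  rows=[
    [0,0,0,0,0,0,-6.7],
    [0,0,0,0,0,0,-6.7],
    [0,-0.034,0.0168,0,0,0,0],
    [0,-0.034,0.0168,0,0,0,0],
    [0,-0.034,0.0168,0,0,0,0],
    [0,-0.034,0.0168,0,0,0,0],
    [0,-0.034,0.0168,0,0,0,0],
    [0,-0.034,0.0168,0,0,0,0],
    [0,-0.034,0.0168,0,0,0,0],
    [0,-0.034,0.0168,0,0,0,0],
    [0,-0.034,0.0168,0,0,0,0],
    [0,0,0,0,0,0,0],
  ],
  grip_force=20,
)

```text
time_s: 3.2
tool_pos: [0.3449, 0.2772, 0.4052]
tool_rot: [179.9, 0.1, 81.9]
force: [0.2, -0.4, 0.3]
grip_width: 0.0871
```

```bash
cat > go.py <<'E'
import sys
from m import *
o=status.get_obs(); p=np.array(o["tool_pos"]); Rm=R.from_euler('xyz',o["tool_rot"],degrees=True).as_matrix()
print("t",round(o["time_s"],2),"tcp",np.round(p,4),"rot",np.round(o["tool_rot"],2),"grasp",np.round(p+.164*Rm[:,2],4),"F",np.round(o["force"],1),"w",round(o["grip_width"],4))
if len(sys.argv)>4:
    x,y,z,yaw=map(float,sys.argv[1:5])  # grasp point target, yaw
    Rt=R.from_euler('xyz',[180,0,yaw],degrees=True).as_matrix()
    t=np.array([x,y,z+.164])
    print("shift before turn",np.round(Rm.T@(t-p),4)," rotvec",np.round((R.from_matrix(Rm.T@Rt)).as_rotvec(degrees=True),2)," shift after turn",np.round(Rt.T@(t-p),4))
E
python3 go.py .415 .070 .141 82.5
python3 - <<'E'
from m import *
im,d=cams.read_camera("top")
hsv=cv2.cvtColor(im,cv2.COLOR_RGB2HSV)
red=((hsv[...,0]<8)|(hsv[...,0]>172))&(hsv[...,1]>150)&(hsv[...,2]>90)
n,l,s,_=cv2.connectedComponentsWithStats(red.astype(np.uint8))
for i in range(1,n):
    if s[i,4]>60:
        m=cv2.morphologyEx((l==i).astype(np.uint8),cv2.MORPH_CLOSE,np.ones((13,13)))>0
        P=cloud("top",d,m);T=P[P[:,2]>np.percentile(P[:,2],96)-.012];print(s[i],np.round(np.median(T,0),3),cv2.minEnclosingCircle(T[:,:2].astype(np.float32)))
E
```

```text
t 3.2 tcp [0.3449 0.2772 0.4052] rot [1.799e+02 9.000e-02 8.192e+01] grasp [0.3451 0.2769 0.2412] F [ 0.2 -0.4  0.3] w 0.0871
shift before turn [-0.1951  0.0984  0.1007]  rotvec [ 0.1   0.09 -0.58]  shift after turn [-0.1963  0.0965  0.1002]
[238 191  19  19 160] [0.576 0.161 0.105] ((0.5768309235572815, 0.16102421283721924), 0.02154778130352497)
[278 204  18  19 148] [0.544 0.07  0.105] ((0.5440095067024231, 0.07128120213747025), 0.021545300260186195)
```

Request:
jog_arm(
  rows=[
    [0,-0.0325,0.0164,0,0,0,0],
    [0,-0.0325,0.0164,0,0,0,0],
    [0,-0.0325,0.0164,0,0,0,0],
    [0,-0.0325,0.0164,0,0,0,0],
    [0,-0.0325,0.0164,0,0,0,0],
    [0,-0.0325,0.0164,0,0,0,0],
    [0,0,0,0.01,0,0,0],
    [0,0,0,0,0,0,0],
    [0,0,0,0,0,0,0],
  ],
)

```text
time_s: 4.0
tool_pos: [0.4137, 0.0793, 0.3945]
tool_rot: [-179.9, -0.0, 82.6]
force: [0.4, 0.6, -0.6]
grip_width: 0.0871
```

```bash
python3 go.py .415 .070 .141 82.5
```

```text
t 4.0 tcp [0.4137 0.0793 0.3945] rot [-1.7995e+02 -1.0000e-02  8.2580e+01] grasp [0.4135 0.0793 0.2305] F [ 0.4  0.6 -0.6] w 0.0871
shift before turn [-0.0091  0.0026  0.0895]  rotvec [-0.05 -0.01  0.08]  shift after turn [-0.009   0.0025  0.0895]
```

Request:
jog_arm(
  rows=[
    [0,-0.009,0.0025,0.01,0,0,0],
    [0,0,0,0.02,0,0,0],
    [0,0,0,0.02,0,0,0],
    [0,0,0,0.02,0,0,0],
    [0,0,0,0.02,0,0,0],
    [0,0,0,0,0,0,0],
    [0,0,0,0,0,0,0],
  ],
)

```text
time_s: 4.58
tool_pos: [0.4148, 0.0693, 0.304]
tool_rot: [-179.9, 0.1, 82.6]
force: [0.5, 0.6, 0.1]
grip_width: 0.087
```

```bash
python3 go.py .415 .070 .141 82.5;python3 - <<'E'
from m import *
for c in("scene","top"):
    im,_=cams.read_camera(c); b=(slice(150,270),slice(150,310)) if c=="scene" else (slice(200,320),slice(220,380))
    cv2.imwrite(f"pics/m_{c}.png",im[b][...,::-1])
a=np.hstack([cv2.resize(cv2.imread(f"pics/m_{c}.png"),(400,300),interpolation=2) for c in("scene","top")]);cv2.imwrite("pics/m1.png",a)
E
```

```text
t 4.58 tcp [0.4148 0.0693 0.304 ] rot [-1.7989e+02  9.0000e-02  8.2600e+01] grasp [0.4144 0.0691 0.14  ] F [0.5 0.6 0.1] w 0.087
shift before turn [ 0.0007  0.0001 -0.001 ]  rotvec [-0.11  0.09  0.1 ]  shift after turn [ 0.0007  0.0001 -0.001 ]
```

View pics/m1.png

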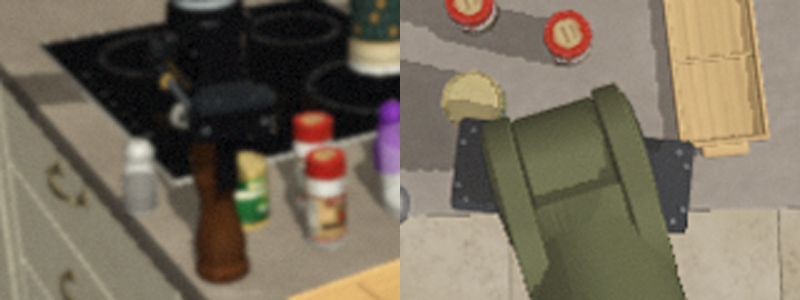

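The fingers (left half, about 225,165) straddle the mill's head, with nothing else in the jaws. Closing and lifting.

Request:
jog_arm(
  rows=[
    [1,0,0,0,0,0,0],
    [1,0,0,0,0,0,0],
    [1,0,0,0,0,0,0],
    [1,0,0,0,0,0,0],
    [1,0,0,0,0,0,0],
    [1,0,0,0,0,0,0],
    [1,0,0,0,0,0,0],
    [1,0,0,-0.01,0,0,0],
    [1,0,0,-0.02,0,0,0],
    [1,0,0,-0.02,0,0,0],
    [1,0,0,-0.02,0,0,0],
    [1,0,0,0,0,0,0],
  ],
  grip_force=20,
)

```text
time_s: 5.68
tool_pos: [0.4164, 0.0688, 0.3788]
tool_rot: [179.7, -0.2, 82.5]
force: [0.8, -0.5, -1.6]
grip_width: 0.0468
```

```bash
python3 go.py .505 -.245 .206 82.5
```

```text
t 5.68 tcp [0.4164 0.0688 0.3788] rot [179.68  -0.19  82.49] grasp [0.4174 0.0692 0.2148] F [ 0.8 -0.5 -1.6] w 0.0468
shift before turn [-0.2995  0.1288  0.0085]  rotvec [ 0.32 -0.19 -0.01]  shift after turn [-0.2995  0.1288  0.0088]
```

Request:
jog_arm(
  rows=[
    [1,-0.01,0.004,0,0,0,0],
    [1,-0.02,0.009,0,0,0,0],
    [1,-0.03,0.013,0,0,0,0],
    [1,-0.03,0.013,0,0,0,0],
    [1,-0.03,0.013,0,0,0,0],
    [1,-0.03,0.013,0,0,0,0],
    [1,-0.03,0.013,0,0,0,0],
    [1,-0.03,0.013,0,0,0,0],
    [1,-0.03,0.013,0,0,0,0],
    [1,-0.03,0.013,0,0,0,0],
    [1,-0.02,0.008,0,0,0,0],
    [1,-0.01,0.004,0,0,0,0],
  ],
)

```text
time_s: 6.68
tool_pos: [0.5028, -0.2499, 0.3734]
tool_rot: [-179.9, 0.2, 82.2]
force: [-0.4, 0.5, -1.7]
grip_width: 0.0473
```

Request:
jog_arm(
  rows=[
    [1,0,0,0,0,0,0],
    [1,0,0,0,0,0,0],
    [1,0,0,0,0,0,0],
  ],
)

```text
time_s: 6.93
tool_pos: [0.5036, -0.2449, 0.3737]
tool_rot: [-179.9, -0.1, 82.5]
force: [-0.0, 0.8, -1.9]
grip_width: 0.0471
```

```bash
python3 go.py .505 -.245 .150 82.5;python3 - <<'E'
from m import *
im,d=cams.read_camera("scene"); cv2.imwrite("pics/p1.png",cv2.resize(im[180:360,230:430,::-1],(600,540),interpolation=2))
for o in outline_of("scene","mill_mid")[:2]:
    P=cloud("scene",d,o["pixels"]);print(o["conf"],o["box"],np.round(np.percentile(P,[1,50,99],axis=0),3).tolist())
    lo=P[P[:,2]<np.percentile(P[:,2],25)];hi=P[P[:,2]>np.percentile(P[:,2],75)];print(lo.mean(0),hi.mean(0))
E
```

```text
t 6.93 tcp [ 0.5036 -0.2449  0.3737] rot [-1.7988e+02 -5.0000e-02  8.2530e+01] grasp [ 0.5033 -0.2447  0.2097] F [-0.   0.8 -1.9] w 0.0471
shift before turn [-0.      0.0016  0.0597]  rotvec [-0.12 -0.05  0.03]  shift after turn [0.     0.0014 0.0597]
0.72 [318.4, 214.6, 348.2, 290.7] [[0.477, -0.275, -0.0], [0.491, -0.26, 0.132], [0.662, 0.026, 0.228]]
[ 0.50831209 -0.23495891  0.07287829] [ 0.48841232 -0.25352122  0.20597656]
```

View pics/p1.png

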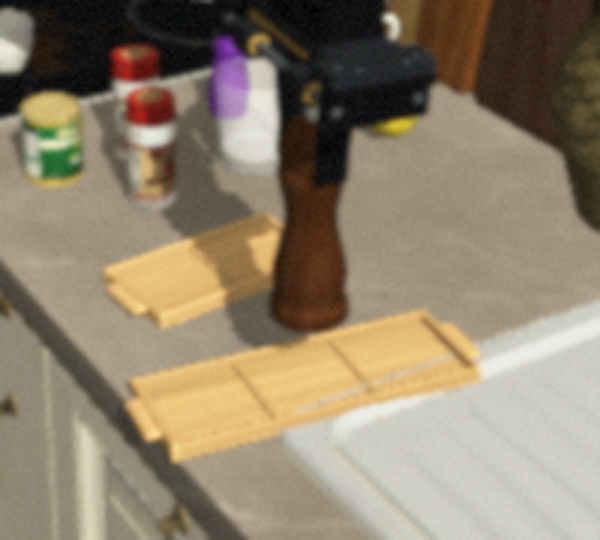

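The mill hangs upright over the middle bay (foot at about 310,310). Lowering about 64 mm to the floor.

Request:
jog_arm(
  rows=[
    [1,0,0.0015,0.015,0,0,0],
    [1,0,0,0.015,0,0,0],
    [1,0,0,0.015,0,0,0],
    [1,0,0,0.008,0,0,0],
    [1,0,0,0.005,0,0,0],
    [1,0,0,0.004,0,0,0],
    [1,0,0,0,0,0,0],
    [1,0,0,0,0,0,0],
    [1,0,0,0,0,0,0],
  ],
)

```text
time_s: 7.78
tool_pos: [0.5058, -0.246, 0.3135]
tool_rot: [179.9, 0.0, 82.5]
force: [-0.1, 0.0, -2.2]
grip_width: 0.0469
```

```bash
python3 go.py .505 -.245 .145 82.5
```

```text
t 7.78 tcp [ 0.5058 -0.246   0.3135] rot [179.92   0.    82.5 ] grasp [ 0.506  -0.246   0.1495] F [-0.1  0.  -2.2] w 0.0469
shift before turn [ 0.0008 -0.0009  0.0045]  rotvec [0.08 0.   0.  ]  shift after turn [ 0.0008 -0.0009  0.0045]
```

Request:
jog_arm(
  rows=[
    [1,0,0,0.003,0,0,0],
    [1,0,0,0.002,0,0,0],
    [1,0,0,0,0,0,0],
    [1,0,0,0,0,0,0],
    [1,0,0,0,0,0,0],
  ],
)

```text
time_s: 8.2
tool_pos: [0.5064, -0.2462, 0.3099]
tool_rot: [179.8, -0.0, 82.5]
force: [-1.5, 0.9, 7.1]
grip_width: 0.0472
```

Contact at +7 N. Releasing and rising.

Request:
jog_arm(
  rows=[
    [0.4,0,0,0,0,0,0],
    [0.2,0,0,0,0,0,0],
    [0,0,0,0,0,0,0],
    [0,0,0,0,0,0,0],
    [0,0,0,0,0,0,0],
    [0,0,0,0,0,0,0],
    [0,0,0,-0.02,0,0,0],
    [0,0,0,-0.03,0,0,0],
    [0,0,0,-0.03,0,0,0],
    [0,0,0,-0.01,0,0,0],
    [0,0,0,0,0,0,0],
  ],
)

```text
time_s: 9.12
tool_pos: [0.5061, -0.2465, 0.4006]
tool_rot: [179.7, 0.0, 82.5]
force: [0.3, -0.7, -0.3]
grip_width: 0.087
```

```bash
python3 go.py .394 .243 .236 82.5
```

```text
t 9.12 tcp [ 0.5061 -0.2465  0.4006] rot [1.7969e+02 2.0000e-02 8.2500e+01] grasp [ 0.507  -0.2467  0.2366] F [ 0.3 -0.7 -0.3] w 0.087
shift before turn [ 0.4707 -0.1751 -0.0005]  rotvec [ 0.31  0.02 -0.  ]  shift after turn [ 0.4707 -0.1751  0.0006]
```

Request:
jog_arm(
  rows=[
    [0,0.03,-0.011,0,0,0,0],
    [0,0.03,-0.011,0,0,0,0],
    [0,0.03,-0.011,0,0,0,0],
    [0,0.03,-0.011,0,0,0,0],
    [0,0.03,-0.011,0,0,0,0],
    [0,0.03,-0.011,0,0,0,0],
    [0,0.03,-0.011,0,0,0,0],
    [0,0.03,-0.011,0,0,0,0],
    [0,0.03,-0.011,0,0,0,0],
    [0,0.03,-0.011,0,0,0,0],
    [0,0.03,-0.011,0,0,0,0],
    [0,0.03,-0.011,0,0,0,0],
  ],
)

```text
time_s: 10.12
tool_pos: [0.4204, 0.1298, 0.3961]
tool_rot: [-179.9, 0.1, 82.5]
force: [0.4, 0.1, -0.0]
grip_width: 0.0868
```

Request:
jog_arm(
  rows=[
    [0,0.03,-0.011,0,0,0,0],
    [0,0.03,-0.011,0,0,0,0],
    [0,0.03,-0.011,0,0,0,0],
    [0,0.02,-0.008,0,0,0,0],
    [0,0,0,0,0,0,0],
    [0,0,0,0,0,0,0],
    [0,0,0,0,0,0,0],
  ],
)

```text
time_s: 10.7
tool_pos: [0.3954, 0.2419, 0.3964]
tool_rot: [-179.9, 0.1, 82.5]
force: [0.9, 0.2, -0.5]
grip_width: 0.087
```

```bash
python3 go.py .394 .243 .056 82.5; python3 - <<'E'
from m import *
im,d=cams.read_camera("scene"); cv2.imwrite("pics/p2.png",cv2.resize(im[170:340,170:410,::-1],(720,510),interpolation=2))
for o in outline_of("scene","mill_mid")[:3]:
    P=cloud("scene",d,o["pixels"]);print(round(o["conf"],2),o["box"],np.round(np.percentile(P,[2,50,98],axis=0),3).tolist())
for o in outline_of("scene","salt_mid")[:3]:
    P=cloud("scene",d,o["pixels"]);print(round(o["conf"],2),o["box"],np.round(np.percentile(P,[2,50,98],axis=0),3).tolist())
E
```

```text
t 10.7 tcp [0.3954 0.2419 0.3964] rot [-1.7993e+02  1.2000e-01  8.2470e+01] grasp [0.3951 0.2416 0.2324] F [ 0.9  0.2 -0.5] w 0.087
shift before turn [ 0.0012 -0.0013  0.1764]  rotvec [-0.07  0.12 -0.03]  shift after turn [ 0.0009 -0.0015  0.1764]
0.8 [319.5, 240.2, 345.6, 317.1] [[0.482, -0.275, 0.009], [0.496, -0.263, 0.083], [0.523, -0.236, 0.164]]
0.86 [200.1, 202.1, 212.1, 236.9] [[0.374, 0.221, 0.009], [0.388, 0.23, 0.048], [0.409, 0.245, 0.089]]
0.67 [301.8, 190.5, 314.9, 216.9] [[0.668, 0.126, 0.004], [0.695, 0.186, 0.075], [0.814, 0.37, 0.092]]
0.59 [270.1, 285.2, 390.2, 332.7] [[0.376, -0.302, 0.002], [0.477, -0.249, 0.006], [0.632, -0.193, 0.015]]
```

View pics/p2.png

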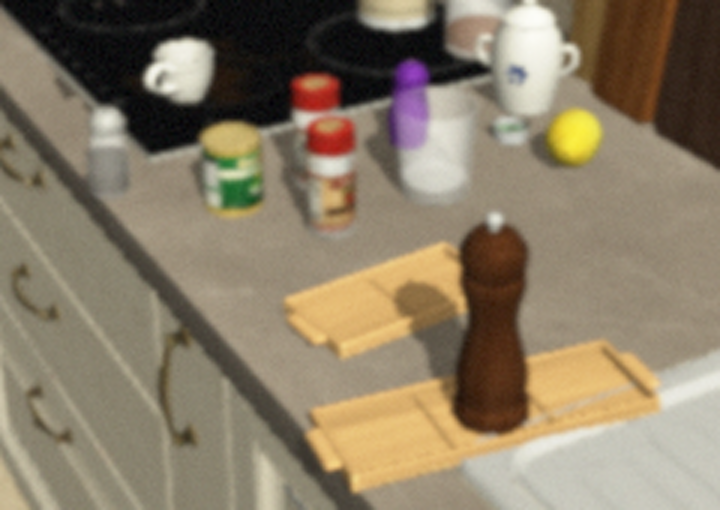

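The mill stands upright in the middle bay (about 490,415). Now descending onto the salt shaker.

Request:
jog_arm(
  rows=[
    [0,0,-0.0015,0.025,0,0,0],
    [0,0,0,0.025,0,0,0],
    [0,0,0,0.025,0,0,0],
    [0,0,0,0.025,0,0,0],
    [0,0,0,0.025,0,0,0],
    [0,0,0,0.02,0,0,0],
    [0,0,0,0.02,0,0,0],
    [0,0,0,0.01,0,0,0],
    [0,0,0,0,0,0,0],
    [0,0,0,0,0,0,0],
    [0,0,0,0,0,0,0],
  ],
)

```text
time_s: 11.77
tool_pos: [0.3945, 0.2431, 0.224]
tool_rot: [179.9, -0.1, 82.5]
force: [-0.1, -0.2, 0.1]
grip_width: 0.087
```

Request:
jog_arm(
  rows=[
    [1,0,0,0,0,0,0],
    [1,0,0,0,0,0,0],
    [1,0,0,0,0,0,0],
    [1,0,0,0,0,0,0],
    [1,0,0,0,0,0,0],
    [1,0,0,0,0,0,0],
    [1,0,0,0,0,0,0],
    [1,0,0,0,0,0,0],
  ],
)

```text
time_s: 12.43
tool_pos: [0.3938, 0.243, 0.2228]
tool_rot: [180.0, -0.0, 82.5]
force: [-0.6, -0.3, 0.1]
grip_width: 0.0416
```

```bash
python3 go.py .424 -.234 .19 82.5
```

```text
t 12.43 tcp [0.3938 0.243  0.2228] rot [180.   -0.   82.5] grasp [0.3939 0.243  0.0588] F [-0.6 -0.3  0.1] w 0.0416
shift before turn [-0.469   0.0921 -0.1313]  rotvec [ 0. -0.  0.]  shift after turn [-0.469   0.0922 -0.1312]
```

Request:
jog_arm(
  rows=[
    [1,0,0,-0.015,0,0,0],
    [1,0,0,-0.025,0,0,0],
    [1,0,0,-0.03,0,0,0],
    [1,0,0,-0.03,0,0,0],
    [1,0,0,-0.03,0,0,0],
    [1,-0.015,0.01,0,0,0,0],
    [1,-0.03,0.019,0,0,0,0],
    [1,-0.03,0.019,0,0,0,0],
    [1,-0.03,0.019,0,0,0,0],
    [1,-0.028,0.017,0,0,0,0],
    [1,-0.033,0.0044,0,0,0,0],
    [1,-0.033,0.0044,0,0,0,0],
  ],
)

```text
time_s: 13.43
tool_pos: [0.46, 0.0319, 0.3525]
tool_rot: [-180.0, 0.0, 82.5]
force: [0.7, -0.2, -1.4]
grip_width: 0.0364
```

Request:
jog_arm(
  rows=[
    [1,-0.033,0.0044,0,0,0,0],
    [1,-0.033,0.0044,0,0,0,0],
    [1,-0.033,0.0044,0,0,0,0],
    [1,-0.033,0.0044,0,0,0,0],
    [1,-0.03,-0.0036,0,0,0,0],
    [1,-0.03,-0.0036,0,0,0,0],
    [1,-0.03,-0.0036,0,0,0,0],
    [1,-0.027,-0.0036,0,0,0,0],
    [1,-0.02,-0.0036,0,0,0,0],
    [1,0,0,0,0,0,0],
    [1,0,0,0,0,0,0],
    [1,0,0,0,0,0,0],
  ],
)

```text
time_s: 14.43
tool_pos: [0.4245, -0.2323, 0.3525]
tool_rot: [-180.0, -0.0, 82.5]
force: [0.4, 0.3, -1.1]
grip_width: 0.0364
```

```bash
python3 go.py .424 -.234 .064 82.5; python3 - <<'E'
from m import *
im,d=cams.read_camera("scene"); cv2.imwrite("pics/p3.png",cv2.resize(im[190:340,230:410,::-1],(600,500),interpolation=2))
E
```

```text
t 14.43 tcp [ 0.4245 -0.2323  0.3525] rot [-1.7998e+02 -4.0000e-02  8.2530e+01] grasp [ 0.4245 -0.2322  0.1885] F [ 0.4  0.3 -1.1] w 0.0364
shift before turn [-0.0018 -0.0003  0.1245]  rotvec [-0.02 -0.04  0.03]  shift after turn [-0.0017 -0.0003  0.1245]
```

View pics/p3.png

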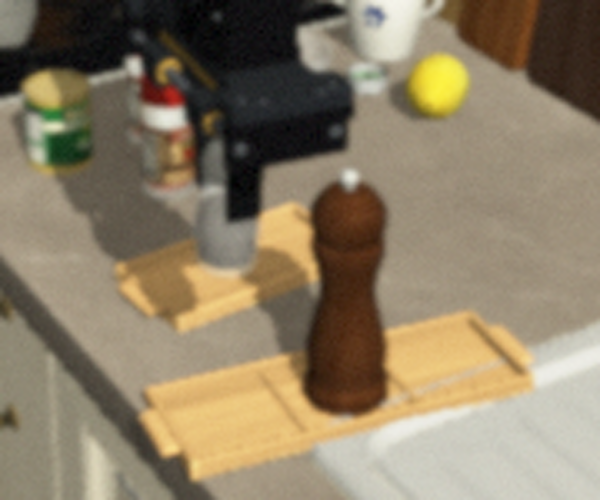

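The salt shaker hangs upright in the jaws (about 225,235) over the near end bay. The opening fell from 42 to 36 mm during the lift, so it may have slipped. Checking how high its foot is.

```bash
python3 - <<'E'
from m import *
im,d=cams.read_camera("scene"); 
for o in outline_of("scene","salt_mid")[:3]:
    m=o["pixels"];P=cloud("scene",d,m);print(round(o["conf"],2),np.round(o["box"],1),np.round(np.percentile(P,[2,25,50,75,98],axis=0),3).tolist())
# column profile through salt
for c in (294,298,302):
    s=slice(225,280);mm=np.zeros(d.shape,bool);mm[s,c]=1
    P=cloud("scene",d,mm);print(c,[tuple(np.round(p[1:],3)) for p in P[::3]])
for o in landmark_of("scene","salt_mid"): print(o["conf"],o["position"],at_z("scene",*o["position"],.17))
e,dd=ray("scene",270.5,298); t=(-.244-e[1])/dd[1]; print("foot px @y=-.244",e+t*dd)
E
```

```text
0.77 [288.7 233.3 309.6 274.9] [[0.404, -0.254, 0.126], [0.408, -0.248, 0.144], [0.412, -0.243, 0.158], [0.419, -0.237, 0.178], [0.437, -0.224, 0.212]]
294 [(np.float64(-0.281), np.float64(0.256)), (np.float64(-0.28), np.float64(0.249)), (np.float64(-0.229), np.float64(0.212)), (np.float64(-0.236), np.float64(0.207)), (np.float64(-0.242), np.float64(0.204)), (np.float64(-0.241), np.float64(0.197)), (np.float64(-0.242), np.float64(0.19)), (np.float64(-0.24), np.float64(0.182)), (np.float64(-0.242), np.float64(0.176)), (np.float64(-0.243), np.float64(0.17)), (np.float64(-0.242), np.float64(0.162)), (np.float64(-0.245), np.float64(0.158)), (np.float64(-0.245), np.float64(0.151)), (np.float64(-0.241), np.float64(0.14)), (np.float64(-0.241), np.float64(0.133)), (np.float64(-0.242), np.float64(0.127)), (np.float64(-0.084), np.float64(0.003)), (np.float64(-0.098), np.float64(0.005))]
298 [(np.float64(-0.314), np.float64(0.275)), (np.float64(-0.314), np.float64(0.269)), (np.float64(-0.313), np.float64(0.262)), (np.float64(-0.311), np.float64(0.255)), (np.float64(-0.314), np.float64(0.25)), (
[... 721 characters left out ...]
p.float64(0.248)), (np.float64(-0.311), np.float64(0.24)), (np.float64(-0.26), np.float64(0.201)), (np.float64(-0.26), np.float64(0.194)), (np.float64(-0.256), np.float64(0.185)), (np.float64(-0.258), np.float64(0.18)), (np.float64(-0.258), np.float64(0.172)), (np.float64(-0.254), np.float64(0.163)), (np.float64(-0.253), np.float64(0.155)), (np.float64(-0.252), np.float64(0.147)), (np.float64(-0.25), np.float64(0.139)), (np.float64(-0.248), np.float64(0.129)), (np.float64(-0.087), np.float64(0.005)), (np.float64(-0.099), np.float64(0.004)), (np.float64(-0.119), np.float64(0.011))]
0.64 [249.5, 298.0] [ 0.4253837  -0.23084521  0.17      ]
foot px @y=-.244 [ 0.41769668 -0.244       0.12866954]
```

The foot is at about 0.127, so any slip is within 3 mm. Lowering.

Request:
jog_arm(
  rows=[
    [1,-0.0017,0,0.02,0,0,0],
    [1,0,0,0.025,0,0,0],
    [1,0,0,0.025,0,0,0],
    [1,0,0,0.02,0,0,0],
    [1,0,0,0.015,0,0,0],
    [1,0,0,0.007,0,0,0],
    [1,0,0,0.004,0,0,0],
    [1,0,0,0.002,0,0,0],
    [1,0,0,0,0,0,0],
    [1,0,0,0,0,0,0],
    [1,0,0,0,0,0,0],
  ],
)

```text
time_s: 15.55
tool_pos: [0.4246, -0.2349, 0.2356]
tool_rot: [179.9, -0.0, 82.5]
force: [-0.3, -0.1, -1.4]
grip_width: 0.0364
```

Request:
jog_arm(
  rows=[
    [1,0,0,0.002,0,0,0],
    [1,0,0,0.002,0,0,0],
    [1,0,0,0.001,0,0,0],
    [1,0,0,0,0,0,0],
    [1,0,0,0,0,0,0],
  ],
)

```text
time_s: 15.97
tool_pos: [0.4263, -0.2355, 0.233]
tool_rot: [179.7, -0.1, 82.5]
force: [-2.4, 3.1, 20.0]
grip_width: 0.0361
```

Request:
jog_arm(
  rows=[
    [1,0,0,-0.001,0,0,0],
    [1,0,0,-0.0005,0,0,0],
    [1,0,0,0,0,0,0],
  ],
)

```text
time_s: 16.22
tool_pos: [0.4255, -0.2351, 0.2332]
tool_rot: [179.8, -0.0, 82.5]
force: [-0.7, 0.8, 9.6]
grip_width: 0.0365
```

```bash
python3 go.py; python3 - <<'E'
from m import *
im,d=cams.read_camera("scene"); cv2.imwrite("pics/p4.png",cv2.resize(im[230:340,260:400,::-1],(700,550),interpolation=2))
for o in outline_of("scene","salt_mid")[:1]:
    m=o["pixels"];P=cloud("scene",d,m);print(round(o["conf"],2),np.round(o["box"],1),np.round(np.percentile(P,[2,25,50,75,98],axis=0),3).tolist())
E
```

```text
t 16.22 tcp [ 0.4255 -0.2351  0.2332] rot [ 1.7977e+02 -3.0000e-02  8.2510e+01] grasp [ 0.4261 -0.2351  0.0692] F [-0.7  0.8  9.6] w 0.0365
0.78 [290.5 283.2 309.8 322. ] [[0.405, -0.256, 0.008], [0.409, -0.252, 0.024], [0.412, -0.246, 0.037], [0.419, -0.24, 0.053], [0.437, -0.229, 0.088]]
```

View pics/p4.png

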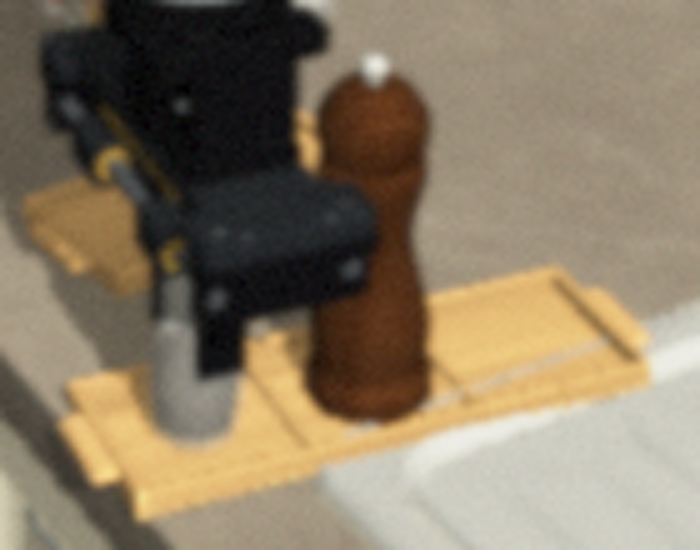

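The foot is inside the near end bay (190,430), clear of rim and rib. Releasing.

Request:
jog_arm(
  rows=[
    [0.5,0,0,0,0,0,0],
    [0.3,0,0,0,0,0,0],
    [0,0,0,0,0,0,0],
    [0,0,0,0,0,0,0],
    [0,0,0,0,0,0,0],
    [0,0,0,0,0,0,0],
    [0,0,0,-0.02,0,0,0],
    [0,0,0,-0.03,0,0,0],
    [0,0,0,-0.03,0,0,0],
    [0,0,0,-0.03,0,0,0],
    [0,0,0,-0.03,0,0,0],
    [0,0,0,0,0,0,0],
  ],
  grip_force=30,
)

```text
time_s: 17.32
tool_pos: [0.4256, -0.2361, 0.3767]
tool_rot: [179.4, 0.0, 82.5]
force: [1.2, -0.6, 0.1]
grip_width: 0.0868
```

```bash
python3 go.py .544 .071 .20 82.5; python3 go.py .544 .071 .20 -97.5 | tail -1
python3 - <<'E'
from m import *
im,d=cams.read_camera("scene")
for n in("salt_mid","mill_mid"):
  for o in outline_of("scene",n)[:2]:
    m=o["pixels"];P=cloud("scene",d,m);print(n,round(o["conf"],2),np.round(o["box"],1),np.round(np.percentile(P,[2,50,98],axis=0),3).tolist())
E
```

```text
t 17.32 tcp [ 0.4256 -0.2361  0.3767] rot [1.7945e+02 1.0000e-02 8.2490e+01] grasp [ 0.4271 -0.2364  0.2127] F [ 1.2 -0.6  0.1] w 0.0868
shift before turn [0.32   0.0771 0.0134]  rotvec [ 0.55  0.01 -0.01]  shift after turn [0.3199 0.0773 0.0127]
shift before turn [0.32   0.0771 0.0134]  rotvec [ 2.0000e-02 -8.7000e-01  1.7998e+02]  shift after turn [-0.3199 -0.0773  0.0127]
salt_mid 0.85 [290.1 280.  310.1 318.7] [[0.406, -0.254, 0.01], [0.419, -0.247, 0.054], [0.44, -0.225, 0.093]]
salt_mid 0.16 [271.9 284.8 386.4 332.3] [[0.375, -0.301, 0.002], [0.498, -0.256, 0.006], [0.632, -0.194, 0.014]]
mill_mid 0.92 [319.4 241.4 346.  314.5] [[0.481, -0.275, 0.01], [0.495, -0.263, 0.081], [0.522, -0.237, 0.163]]
```

Request:
jog_arm(
  rows=[
    [0,0.032,0.0077,0,0,0,0],
    [0,0.032,0.0077,0,0,0,0],
    [0,0.032,0.0077,0,0,0,0],
    [0,0.032,0.0077,0,0,0,0],
    [0,0.032,0.0077,0,0,0,0],
    [0,0.032,0.0077,0,0,0,0],
    [0,0.032,0.0077,0,0,0,0],
    [0,0.032,0.0077,0,0,0,0],
    [0,0.032,0.0077,0,0,0,0],
    [0,0.032,0.0077,0,0,0,0],
    [0,0,0,0.01,0,0,0],
    [0,0,0,0,0,0,0],
  ],
)

```text
time_s: 18.47
tool_pos: [0.5415, 0.0747, 0.3574]
tool_rot: [-179.7, 0.2, 82.7]
force: [-0.8, -0.4, -0.1]
grip_width: 0.0868
```

```bash
python3 go.py .544 .071 .078 82.5
```

```text
t 18.47 tcp [0.5415 0.0747 0.3574] rot [-179.68    0.2    82.73] grasp [0.5405 0.0742 0.1934] F [-0.8 -0.4 -0.1] w 0.0868
shift before turn [-0.0029  0.0036  0.1154]  rotvec [-0.32  0.2   0.23]  shift after turn [-0.0033  0.003   0.1154]
```

Request:
jog_arm(
  rows=[
    [0,-0.001,0.002,0.02,0,0,0],
    [0,0,0,0.025,0,0,0],
    [0,0,0,0.025,0,0,0],
    [0,0,0,0.025,0,0,0],
    [0,0,0,0.015,0,0,0],
    [0,0,0,0.005,0,0,0],
    [0,0,0,0,0,0,0],
    [0,0,0,0,0,0,0],
    [0,0,0,0,0,0,0],
  ],
)

```text
time_s: 19.22
tool_pos: [0.5446, 0.0707, 0.2475]
tool_rot: [179.9, -0.0, 82.5]
force: [0.1, 0.6, -0.3]
grip_width: 0.0868
```

Request:
jog_arm(
  rows=[
    [1,0,0,0,0,0,0],
    [1,0,0,0,0,0,0],
    [1,0,0,0,0,0,0],
    [1,0,0,0,0,0,0],
    [1,0,0,0,0,0,0],
    [1,0,0,0,0,0,0],
    [1,0,0,0,0,0,0],
    [1,0,0,0,0,0,0],
    [1,0,0,0,0,0,0],
  ],
  grip_force=20,
)

```text
time_s: 19.97
tool_pos: [0.5441, 0.0712, 0.2463]
tool_rot: [-180.0, 0.0, 82.5]
force: [0.0, -0.4, 0.3]
grip_width: 0.0434
```

```bash
python3 go.py .586 -.256 .20 82.5
```

```text
t 19.97 tcp [0.5441 0.0712 0.2463] rot [-180.     0.    82.5] grasp [0.5441 0.0712 0.0823] F [ 0.  -0.4  0.3] w 0.0434
shift before turn [-0.3189  0.0842 -0.1177]  rotvec [-0.  0.  0.]  shift after turn [-0.3189  0.0842 -0.1177]
```

Request:
jog_arm(
  rows=[
    [1,0,0,-0.01,0,0,0],
    [1,0,0,-0.025,0,0,0],
    [1,0,0,-0.03,0,0,0],
    [1,0,0,-0.03,0,0,0],
    [1,0,0,-0.025,0,0,0],
    [1,-0.01,0.003,0,0,0,0],
    [1,-0.025,0.007,0,0,0,0],
    [1,-0.03,0.008,0,0,0,0],
    [1,-0.03,0.008,0,0,0,0],
    [1,-0.03,0.008,0,0,0,0],
    [1,-0.03,0.008,0,0,0,0],
    [1,-0.03,0.008,0,0,0,0],
  ],
)

```text
time_s: 20.97
tool_pos: [0.5691, -0.1206, 0.366]
tool_rot: [-180.0, -0.0, 82.5]
force: [0.5, -0.2, -1.7]
grip_width: 0.0439
```

Request:
jog_arm(
  rows=[
    [1,-0.03,0.008,0,0,0,0],
    [1,-0.03,0.008,0,0,0,0],
    [1,-0.03,0.008,0,0,0,0],
    [1,-0.027,0.007,0,0,0,0],
    [1,-0.017,0.003,0,0,0,0],
    [1,0,0,0,0,0,0],
    [1,0,0,0,0,0,0],
    [1,0,0,0,0,0,0],
  ],
)

```text
time_s: 21.63
tool_pos: [0.5857, -0.2553, 0.3657]
tool_rot: [-179.9, -0.1, 82.5]
force: [-1.1, 0.3, -2.3]
grip_width: 0.0436
```

```bash
python3 go.py .586 -.256 .088 82.5
```

```text
t 21.63 tcp [ 0.5857 -0.2553  0.3657] rot [-1.7994e+02 -6.0000e-02  8.2520e+01] grasp [ 0.5856 -0.2551  0.2017] F [-1.1  0.3 -2.3] w 0.0436
shift before turn [-0.0007  0.0005  0.1137]  rotvec [-0.06 -0.06  0.02]  shift after turn [-0.0006  0.0004  0.1137]
```

Request:
jog_arm(
  rows=[
    [1,0,0,0.02,0,0,0],
    [1,0,0,0.025,0,0,0],
    [1,0,0,0.025,0,0,0],
    [1,0,0,0.02,0,0,0],
    [1,0,0,0.01,0,0,0],
    [1,0,0,0.006,0,0,0],
    [1,0,0,0.003,0,0,0],
    [1,0,0,0,0,0,0],
    [1,0,0,0,0,0,0],
    [1,0,0,0,0,0,0],
  ],
)

```text
time_s: 22.47
tool_pos: [0.5862, -0.2563, 0.2586]
tool_rot: [179.9, 0.0, 82.5]
force: [-0.5, 1.1, -1.5]
grip_width: 0.0436
```

Request:
jog_arm(
  rows=[
    [1,0,0,0.001,0,0,0],
    [1,0,0,0.001,0,0,0],
    [1,0,0,0,0,0,0],
    [1,0,0,0,0,0,0],
  ],
)

```text
time_s: 22.8
tool_pos: [0.5858, -0.2561, 0.2553]
tool_rot: [180.0, -0.0, 82.5]
force: [-0.1, -0.9, -0.2]
grip_width: 0.0439
```

Request:
jog_arm(
  rows=[
    [1,0,0,0.0015,0,0,0],
    [1,0,0,0.0015,0,0,0],
    [1,0,0,0,0,0,0],
    [1,0,0,0,0,0,0],
  ],
)

```text
time_s: 23.13
tool_pos: [0.5857, -0.256, 0.252]
tool_rot: [-180.0, -0.0, 82.5]
force: [0.6, 0.2, -0.9]
grip_width: 0.0434
```

Request:
jog_arm(
  rows=[
    [1,0,0,0.001,0,0,0],
    [1,0,0,0.001,0,0,0],
    [1,0,0,0,0,0,0],
    [1,0,0,0,0,0,0],
  ],
)

```text
time_s: 23.47
tool_pos: [0.5859, -0.2562, 0.2512]
tool_rot: [179.9, -0.0, 82.5]
force: [-1.8, 0.4, 5.1]
grip_width: 0.0436
```

Contact at the expected height. Releasing and rising.

Request:
jog_arm(
  rows=[
    [0.4,0,0,0,0,0,0],
    [0.2,0,0,0,0,0,0],
    [0,0,0,0,0,0,0],
    [0,0,0,0,0,0,0],
    [0,0,0,0,0,0,0],
    [0,0,0,0,0,0,0],
    [0,0,0,-0.02,0,0,0],
    [0,0,0,-0.03,0,0,0],
    [0,0,0,-0.03,0,0,0],
    [0,0,0,-0.03,0,0,0],
    [0,0,0,-0.02,0,0,0],
    [0,0,0,0,0,0,0],
  ],
)

```text
time_s: 24.47
tool_pos: [0.5866, -0.2572, 0.3856]
tool_rot: [179.5, 0.1, 82.5]
force: [0.3, -1.1, -0.2]
grip_width: 0.0867
```

```bash
python3 go.py .577 .161 .20 95.2
```

```text
t 24.47 tcp [ 0.5866 -0.2572  0.3856] rot [1.7952e+02 8.0000e-02 8.2490e+01] grasp [ 0.588  -0.2576  0.2216] F [ 0.3 -1.1 -0.2] w 0.0867
shift before turn [ 0.4133 -0.0644  0.0205]  rotvec [  0.47   0.13 -12.71]  shift after turn [0.4173 0.0283 0.0216]
```

Request:
jog_arm(
  rows=[
    [0,0,0,0,0,0,-6.35],
    [0,0,0,0,0,0,-6.35],
    [0,0.032,0.002,0,0,0,0],
    [0,0.032,0.002,0,0,0,0],
    [0,0.032,0.002,0,0,0,0],
    [0,0.032,0.002,0,0,0,0],
    [0,0.032,0.002,0,0,0,0],
    [0,0.032,0.002,0,0,0,0],
    [0,0.032,0.002,0,0,0,0],
    [0,0.032,0.002,0,0,0,0],
    [0,0.032,0.002,0,0,0,0],
    [0,0.032,0.002,0,0,0,0],
  ],
)

```text
time_s: 25.47
tool_pos: [0.5761, 0.066, 0.3796]
tool_rot: [-180.0, -0.0, 95.2]
force: [1.0, 0.7, -0.2]
grip_width: 0.0869
```

Request:
jog_arm(
  rows=[
    [0,0.032,0.002,0.005,0,0,0],
    [0,0.032,0.002,0.005,0,0,0],
    [0,0.03,0.003,0.005,0,0,0],
    [0,0,0,0,0,0,0],
    [0,0,0,0,0,0,0],
    [0,0,0,0,0,0,0],
    [0,0,0,0,0,0,0],
  ],
)

```text
time_s: 26.05
tool_pos: [0.5754, 0.1569, 0.3652]
tool_rot: [-180.0, 0.0, 95.1]
force: [0.5, -0.2, 0.1]
grip_width: 0.0869
```

```bash
python3 go.py .577 .161 .078 95.2; python3 - <<'E'
from m import *
im,d=cams.read_camera("scene"); cv2.imwrite("pics/p5.png",cv2.resize(im[170:340,190:400,::-1],(700,567),interpolation=2))
E
```

```text
t 26.05 tcp [0.5754 0.1569 0.3652] rot [-1.800e+02  5.000e-02  9.505e+01] grasp [0.5754 0.1567 0.2012] F [ 0.5 -0.2  0.1] w 0.0869
shift before turn [0.0041 0.002  0.1232]  rotvec [-0.    0.05 -0.15]  shift after turn [0.004  0.002  0.1232]
```

View pics/p5.png

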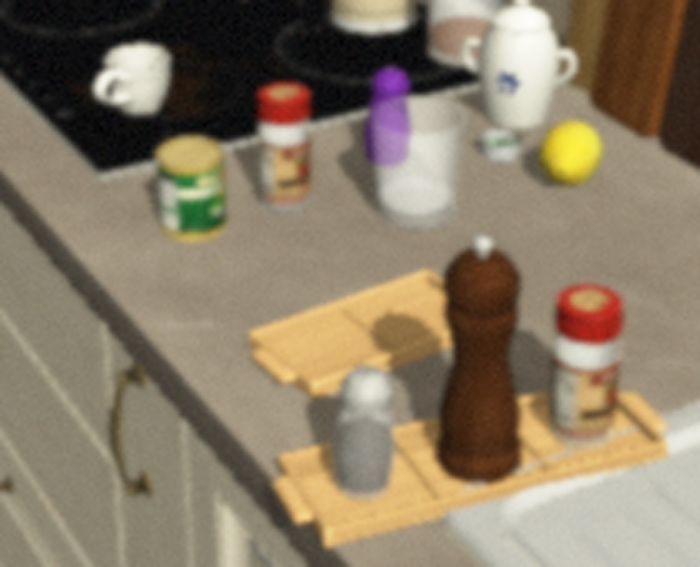

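The long tray is complete: salt (363,435), mill (480,365) and jar (587,360) all stand upright in their bays. Now the second jar (285,145).

Request:
jog_arm(
  rows=[
    [0,0.0035,0.0018,0.02,0,0,0],
    [0,0,0,0.025,0,0,0],
    [0,0,0,0.025,0,0,0],
    [0,0,0,0.025,0,0,0],
    [0,0,0,0.017,0,0,0],
    [0,0,0,0.008,0,0,0],
    [0,0,0,0,0,0,0],
    [0,0,0,0,0,0,0],
    [0,0,0,0,0,0,0],
  ],
)

```text
time_s: 26.85
tool_pos: [0.5774, 0.1621, 0.2469]
tool_rot: [179.8, -0.0, 95.2]
force: [0.3, -0.0, -0.2]
grip_width: 0.087
```

Request:
jog_arm(
  rows=[
    [1,0,0,0,0,0,0],
    [1,0,0,0,0,0,0],
    [1,0,0,0,0,0,0],
    [1,0,0,0,0,0,0],
    [1,0,0,0,0,0,0],
    [1,0,0,0,0,0,0],
    [1,0,0,0,0,0,0],
    [1,0,0,0,0,0,0],
    [1,0,0,0,0,0,0],
  ],
)

```text
time_s: 27.6
tool_pos: [0.5766, 0.1623, 0.2452]
tool_rot: [-180.0, 0.0, 95.2]
force: [-0.1, 0.2, -0.4]
grip_width: 0.044
```

```bash
python3 go.py .569 -.069 .20 95.2
```

```text
t 27.6 tcp [0.5766 0.1623 0.2452] rot [-180.     0.    95.2] grasp [0.5766 0.1623 0.0812] F [-0.1  0.2 -0.4] w 0.044
shift before turn [-0.2296 -0.0285 -0.1188]  rotvec [-0.  0. -0.]  shift after turn [-0.2296 -0.0285 -0.1188]
```

Request:
jog_arm(
  rows=[
    [1,0,0,-0.01,0,0,0],
    [1,0,0,-0.025,0,0,0],
    [1,0,0,-0.03,0,0,0],
    [1,0,0,-0.03,0,0,0],
    [1,0,0,-0.023,0,0,0],
    [1,-0.015,-0.002,0,0,0,0],
    [1,-0.03,-0.004,0,0,0,0],
    [1,-0.03,-0.004,0,0,0,0],
    [1,-0.03,-0.004,0,0,0,0],
    [1,-0.03,-0.004,0,0,0,0],
    [1,-0.03,-0.004,0,0,0,0],
    [1,-0.03,-0.004,0,0,0,0],
  ],
)

```text
time_s: 28.6
tool_pos: [0.5676, -0.0363, 0.363]
tool_rot: [-180.0, -0.0, 95.2]
force: [-0.1, 0.7, -1.0]
grip_width: 0.044
```

Request:
jog_arm(
  rows=[
    [1,-0.025,-0.002,0,0,0,0],
    [1,-0.01,-0.001,0,0,0,0],
    [1,0,0,0,0,0,0],
    [1,0,0,0,0,0,0],
    [1,0,0,0,0,0,0],
  ],
)

```text
time_s: 29.02
tool_pos: [0.5687, -0.0672, 0.3629]
tool_rot: [-180.0, -0.1, 95.3]
force: [0.4, 0.6, -1.0]
grip_width: 0.044
```

```bash
python3 go.py .569 -.069 .086 95.2
```

```text
t 29.02 tcp [ 0.5687 -0.0672  0.3629] rot [-1.7997e+02 -8.0000e-02  9.5350e+01] grasp [ 0.5686 -0.0669  0.1989] F [ 0.4  0.6 -1. ] w 0.044
shift before turn [-0.002   0.0002  0.1129]  rotvec [-0.03 -0.08  0.15]  shift after turn [-1.800e-03  1.000e-04  1.129e-01]
```

Request:
jog_arm(
  rows=[
    [1,-0.0015,0,0.02,0,0,0],
    [1,0,0,0.025,0,0,0],
    [1,0,0,0.025,0,0,0],
    [1,0,0,0.02,0,0,0],
    [1,0,0,0.01,0,0,0],
    [1,0,0,0.006,0,0,0],
    [1,0,0,0.004,0,0,0],
    [1,0,0,0.001,0,0,0],
    [1,0,0,0,0,0,0],
    [1,0,0,0,0,0,0],
    [1,0,0,0,0,0,0],
  ],
)

```text
time_s: 29.93
tool_pos: [0.5691, -0.0709, 0.2533]
tool_rot: [179.9, -0.0, 95.2]
force: [-0.5, 0.1, -0.6]
grip_width: 0.0439
```

Request:
jog_arm(
  rows=[
    [1,0,0,0.001,0,0,0],
    [1,0,0,0.001,0,0,0],
    [1,0,0,0,0,0,0],
    [1,0,0,0,0,0,0],
  ],
)

```text
time_s: 30.27
tool_pos: [0.5687, -0.0708, 0.2502]
tool_rot: [-180.0, -0.0, 95.2]
force: [0.2, -0.5, -1.4]
grip_width: 0.0442
```

Request:
jog_arm(
  rows=[
    [1,0,0,0.001,0,0,0],
    [1,0,0,0.001,0,0,0],
    [1,0,0,0,0,0,0],
    [1,0,0,0,0,0,0],
  ],
)

```text
time_s: 30.6
tool_pos: [0.569, -0.0712, 0.25]
tool_rot: [179.9, -0.0, 95.2]
force: [-3.3, 0.1, 9.5]
grip_width: 0.0439
```

Contact at 9.5 N. Releasing and rising.

Request:
jog_arm(
  rows=[
    [0.4,0,0,0,0,0,0],
    [0.2,0,0,0,0,0,0],
    [0,0,0,0,0,0,0],
    [0,0,0,0,0,0,0],
    [0,0,0,0,0,0,0],
    [0,0,0,0,0,0,0],
    [0,0,0,-0.02,0,0,0],
    [0,0,0,-0.03,0,0,0],
    [0,0,0,-0.03,0,0,0],
    [0,0,0,-0.02,0,0,0],
    [0,0,0,0,0,0,0],
    [0,0,0,0,0,0,0],
  ],
)

```text
time_s: 31.6
tool_pos: [0.569, -0.0709, 0.3494]
tool_rot: [179.8, -0.0, 95.2]
force: [-0.3, -0.3, -1.2]
grip_width: 0.0873
```

```bash
python3 go.py .487 .162 .17 95.2
```

```text
t 31.6 tcp [ 0.569  -0.0709  0.3494] rot [ 1.7984e+02 -1.0000e-02  9.5200e+01] grasp [ 0.5695 -0.0709  0.1854] F [-0.3 -0.3 -1.2] w 0.0873
shift before turn [ 0.2394 -0.0606  0.0153]  rotvec [ 0.16 -0.01  0.  ]  shift after turn [ 0.2394 -0.0606  0.0154]
```

Request:
jog_arm(
  rows=[
    [0,0.03,-0.0076,0,0,0,0],
    [0,0.03,-0.0076,0,0,0,0],
    [0,0.03,-0.0076,0,0,0,0],
    [0,0.03,-0.0076,0,0,0,0],
    [0,0.03,-0.0076,0,0,0,0],
    [0,0.03,-0.0076,0,0,0,0],
    [0,0.03,-0.0076,0,0,0,0],
    [0,0.03,-0.0076,0,0,0,0],
    [0,0,0,0.02,0,0,0],
    [0,0,0,0,0,0,0],
    [0,0,0,0,0,0,0],
    [0,0,0,0,0,0,0],
  ],
)

```text
time_s: 32.6
tool_pos: [0.4866, 0.1614, 0.3279]
tool_rot: [-179.9, 0.1, 95.1]
force: [0.3, -0.1, 0.5]
grip_width: 0.0871
```

```bash
python3 go.py .487 .162 .048 95.2
```

```text
t 32.6 tcp [0.4866 0.1614 0.3279] rot [-1.7994e+02  7.0000e-02  9.5080e+01] grasp [0.4865 0.1612 0.1639] F [ 0.3 -0.1  0.5] w 0.0871
shift before turn [0.0007 0.0005 0.1159]  rotvec [-0.06  0.07 -0.12]  shift after turn [0.0006 0.0004 0.1159]
```

Request:
jog_arm(
  rows=[
    [0,0.0006,0,0.02,0,0,0],
    [0,0,0,0.025,0,0,0],
    [0,0,0,0.025,0,0,0],
    [0,0,0,0.02,0,0,0],
    [0,0,0,0.015,0,0,0],
    [0,0,0,0.008,0,0,0],
    [0,0,0,0,0,0,0],
    [0,0,0,0,0,0,0],
    [0,0,0,0,0,0,0],
  ],
)

```text
time_s: 33.35
tool_pos: [0.4872, 0.1631, 0.2166]
tool_rot: [179.9, -0.0, 95.2]
force: [1.0, 0.0, 1.2]
grip_width: 0.0871
```

Request:
jog_arm(
  rows=[
    [1,0,0,0,0,0,0],
    [1,0,0,0,0,0,0],
    [1,0,0,0,0,0,0],
    [1,0,0,0,0,0,0],
    [1,0,0,0,0,0,0],
    [1,0,0,0,0,0,0],
    [1,0,0,0,0,0,0],
    [1,0,0,0,0,0,0],
  ],
)

```text
time_s: 34.02
tool_pos: [0.4865, 0.1631, 0.2155]
tool_rot: [180.0, 0.0, 95.2]
force: [-0.9, -2.1, 2.7]
grip_width: 0.0568
```

```bash
python3 go.py .487 -.077 .17 95.2
```

```text
t 34.02 tcp [0.4865 0.1631 0.2155] rot [1.7999e+02 1.0000e-02 9.5200e+01] grasp [0.4865 0.1631 0.0515] F [-0.9 -2.1  2.7] w 0.0568
shift before turn [-0.2392 -0.0212 -0.1185]  rotvec [ 0.01  0.01 -0.  ]  shift after turn [-0.2391 -0.0212 -0.1185]
```

Request:
jog_arm(
  rows=[
    [1,0,0,-0.01,0,0,0],
    [1,0,0,-0.025,0,0,0],
    [1,0,0,-0.03,0,0,0],
    [1,0,0,-0.03,0,0,0],
    [1,0,0,-0.023,0,0,0],
    [1,-0.015,-0.001,0,0,0,0],
    [1,-0.03,-0.003,0,0,0,0],
    [1,-0.03,-0.003,0,0,0,0],
    [1,-0.03,-0.003,0,0,0,0],
    [1,-0.03,-0.003,0,0,0,0],
    [1,-0.03,-0.003,0,0,0,0],
    [1,-0.03,-0.003,0,0,0,0],
  ],
)

```text
time_s: 35.02
tool_pos: [0.4841, -0.0347, 0.3325]
tool_rot: [-179.9, -0.0, 95.2]
force: [-0.1, 0.3, -0.9]
grip_width: 0.0572
```

Request:
jog_arm(
  rows=[
    [1,-0.03,-0.002,0,0,0,0],
    [1,-0.014,0,0,0,0,0],
    [1,0,0,0,0,0,0],
    [1,0,0,0,0,0,0],
    [1,0,0,0,0,0,0],
  ],
)

```text
time_s: 35.43
tool_pos: [0.4867, -0.0759, 0.3326]
tool_rot: [-179.9, -0.0, 95.2]
force: [-0.1, 0.7, -2.4]
grip_width: 0.0569
```

```bash
python3 go.py .487 -.077 .0565 95.2;  python3 - <<'E'
from m import *
im,d=cams.read_camera("scene"); cv2.imwrite("pics/p6.png",cv2.resize(im[190:340,230:400,::-1],(680,600),interpolation=2))
E
```

```text
t 35.43 tcp [ 0.4867 -0.0759  0.3326] rot [-1.7993e+02 -5.0000e-02  9.5230e+01] grasp [ 0.4865 -0.0758  0.1686] F [-0.1  0.7 -2.4] w 0.0569
shift before turn [-0.0012  0.0003  0.1121]  rotvec [-0.07 -0.05  0.03]  shift after turn [-0.0011  0.0002  0.1121]
```

View pics/p6.png

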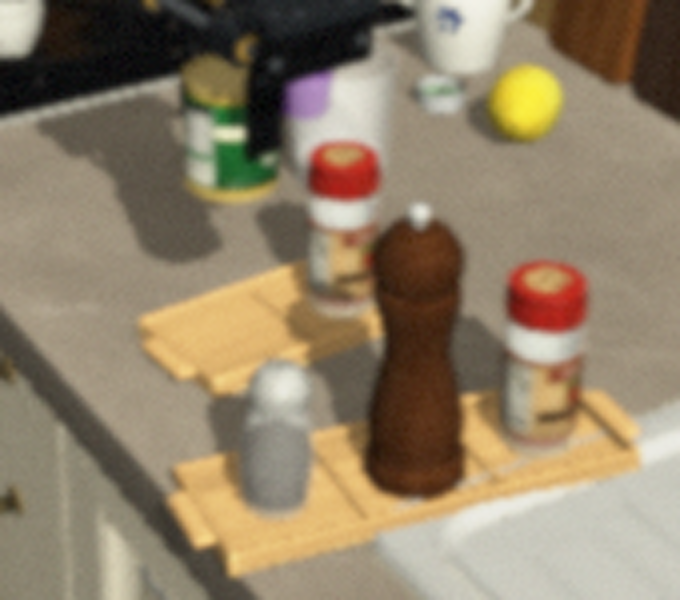

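The tin hangs upright (230,130) and the jar stands in the far bay (343,230). Lowering the tin into the near bay.

Request:
jog_arm(
  rows=[
    [1,-0.001,0,0.02,0,0,0],
    [1,0,0,0.025,0,0,0],
    [1,0,0,0.025,0,0,0],
    [1,0,0,0.02,0,0,0],
    [1,0,0,0.01,0,0,0],
    [1,0,0,0.006,0,0,0],
    [1,0,0,0.004,0,0,0],
    [1,0,0,0,0,0,0],
    [1,0,0,0,0,0,0],
    [1,0,0,0,0,0,0],
  ],
)

```text
time_s: 36.32
tool_pos: [0.4878, -0.0776, 0.2243]
tool_rot: [179.9, -0.0, 95.2]
force: [-0.0, -0.5, -0.6]
grip_width: 0.0569
```

Request:
jog_arm(
  rows=[
    [1,0,0,0.001,0,0,0],
    [1,0,0,0.001,0,0,0],
    [1,0,0,0,0,0,0],
    [1,0,0,0,0,0,0],
  ],
)

```text
time_s: 36.65
tool_pos: [0.4872, -0.0776, 0.2214]
tool_rot: [180.0, -0.0, 95.2]
force: [0.9, -0.2, -2.2]
grip_width: 0.0572
```

Request:
jog_arm(
  rows=[
    [1,0,0,0.001,0,0,0],
    [1,0,0,0.001,0,0,0],
    [1,0,0,0,0,0,0],
    [1,0,0,0,0,0,0],
  ],
)

```text
time_s: 36.98
tool_pos: [0.4875, -0.0778, 0.2204]
tool_rot: [180.0, -0.0, 95.2]
force: [-4.2, -0.3, 9.3]
grip_width: 0.0568
```

Request:
jog_arm(
  rows=[
    [0.3,0,0,0,0,0,0],
    [0.15,0,0,0,0,0,0],
    [0,0,0,0,0,0,0],
    [0,0,0,0,0,0,0],
    [0,0,0,0,0,0,0],
    [0,0,0,0,0,0,0],
    [0,0,0,-0.02,0,0,0],
    [0,0,0,-0.03,0,0,0],
    [0,0,0,-0.03,0,0,0],
    [0,0,0,-0.03,0,0,0],
    [0,0,0,-0.03,0,0,0],
    [0,0,0,0,0,0,0],
  ],
)

```text
time_s: 37.98
tool_pos: [0.489, -0.0783, 0.365]
tool_rot: [179.4, -0.0, 95.2]
force: [1.4, 0.4, -0.2]
grip_width: 0.0869
```

Request:
jog_arm(
  rows=[
    [0,0.025,0,0,0,0,0],
    [0,0.03,0,0,0,0,0],
    [0,0.03,0,0,0,0,0],
    [0,0.03,0,0,0,0,0],
    [0,0.03,0,0,0,0,0],
    [0,0.03,0,0,0,0,0],
    [0,0.03,0,0,0,0,0],
    [0,0.03,0,0,0,0,0],
    [0,0,0,0,0,0,0],
    [0,0,0,0,0,0,0],
    [0,0,0,0,0,0,0],
  ],
)

```text
time_s: 38.9
tool_pos: [0.4659, 0.1558, 0.3588]
tool_rot: [-180.0, 0.1, 95.2]
force: [0.7, -0.7, -0.3]
grip_width: 0.087
```

```bash
python3 go.py;  python3 - <<'E'
from m import *
D={}
for c in("scene","top"):
    im,d=cams.read_camera(c); D[c]=d
    im=im[170:340,190:400] if c=="scene" else im[140:300,200:450]
    cv2.imwrite(f"pics/f_{c}.png",im[...,::-1])
a=[cv2.resize(cv2.imread(f"pics/f_{c}.png"),s,interpolation=2) for c,s in(("scene",(375,304)),("top",(425,272)))]
b=np.zeros((304,800,3),np.uint8);b[:,:375]=a[0];b[:272,375:]=a[1];cv2.imwrite("pics/f.png",b)
for n in "salt_mid mill_mid jar_one_mid tin_mid glass_mid cup_mid".split():
    for o in outline_of("top",n):
        if o["conf"]<.4: continue
        P=cloud("top",D["top"],o["pixels"]); T=P[P[:,2]>np.percentile(P[:,2],96)-.012]
        print(n,round(o["conf"],2),"ztop",round(T[:,2].max(),3),"circ",np.round(cv2.minEnclosingCircle(T[:,:2].astype(np.float32))[0],3))
E
```

```text
t 38.9 tcp [0.4659 0.1558 0.3588] rot [-1.7997e+02  5.0000e-02  9.5190e+01] grasp [0.4658 0.1557 0.1948] F [ 0.7 -0.7 -0.3] w 0.087
salt_mid 0.8 ztop 0.095 circ [0.702 0.192]
salt_mid 0.6 ztop 0.096 circ [ 0.427 -0.233]
mill_mid 0.94 ztop 0.175 circ [ 0.506 -0.244]
jar_one_mid 0.97 ztop 0.116 circ [ 0.586 -0.255]
jar_one_mid 0.62 ztop 0.081 circ [ 0.487 -0.076]
tin_mid 0.66 ztop 0.08 circ [ 0.488 -0.076]
glass_mid 0.7 ztop 0.095 circ [0.667 0.089]
cup_mid 0.84 ztop 0.066 circ [0.531 0.398]
```

View pics/f.png

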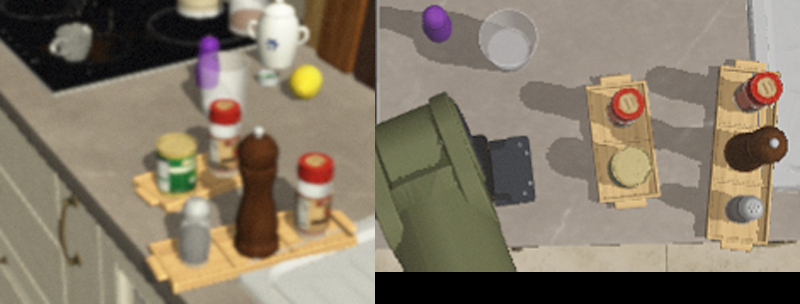

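Every item stands upright in its bay. The cup, glass and purple look-alike measure within 2 mm of where they were, and the arm is clear. Handing in.

```bash
python3 -c "
from cell import env; print(env.sign_off())"
```

```text
the job is handed in; nothing more can be done
None
```

Both trays are made up and handed in, with the robot's clock at about 39 s of the 125 s limit. On the long tray the pepper mill is in the middle bay, the salt shaker in the near end bay and one spice jar in the far end bay. On the short tray the food tin is in the near bay and the other spice jar in the far bay.

**Last checks:** Final pictures from both cameras show all five items upright. Depth readings put the salt, mill, tin and long-tray jar within about 3 mm of their bay centres, with tops at the heights expected for standing on the bay floor. The cup, glass and purple look-alike measured within 2 mm of where they started, and the gripper was open and clear of everything.

**What disagreed or went less well:**
- The salt shaker slipped a little in the grip, the opening falling from 42 to 36 mm. It touched the bay floor about 5 mm earlier than expected, at 20 N, well under the 40 N limit.
- In the last check the network listed the tin a second time as a jar and missed the jar on the short tray. I confirmed that jar only from the pictures and from feeling it touch the bay floor.

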